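# Find the stamped vial crate and push it to the dispatch line

## Robot

A 7-joint arm with a two-finger parallel gripper is mounted at the origin on the work surface. World frame = base frame: x ahead of the robot, y to its left, z up, the work surface at z = 0. Lengths are in mm, angles in rad, forces in N, time in s.
With the tool pointing down it reaches from about 400 to 875 mm from the base axis. Payload 4.4 kg.
Tool frame: the origin (TCP) lies at the very end of the fingers, on their centre line; the grasp point (between the pads) lies 19 mm behind it (ctrl.grip_depth is the distance from the TCP to the grasp point, in mm); z points along the fingers, x is the direction in which the jaws open and shut, and the axes are right-handed (so a half turn about z gives the same grasp; the last joint's range is limited). The gripper opens to 85 mm and grips with 20 to 120 N. Pads are 22 mm wide; open, the fingers measure 114 mm over their backs; the gripper's body (76 mm by 85 mm) begins 54 mm behind the grasp point. The pads swing forward as they close: fully open they stand 13 mm farther back than shut.
Start: joints at [1.254, 0.628, 0.038, 1.517, -0.027, 0.996, -0.02], TCP at [161.344, -629.671, 231.313] pointing down, gripper open.
Joint ranges: [-3.06, 3.06], [-0.37, 2.12], [-1.25, 1.32], [0.18, 2.47], [-1.1, 4.24], [0.23, 1.98], [-2.94, 2.94]. Speed limits (rad/s): [2.57, 2.57, 3.14, 3.14, 3.14, 3.14, 3.14].

## Interface

Orientations are given as [roll, pitch, yaw] about the fixed x, y, z axes, in that order (R = Rz(yaw) Ry(pitch) Rx(roll)).
In Python, from cell import ctrl gives the robot as it stands.
- The arm moves only by the shell command python3 -m creep 'ROWS'. ROWS is JSON, a list of rows, each an object with "hand": the opening, from 0 (shut) to 1 (fully open); "travel": the shift along the tool's x, y, z in cm, a list of three; "angular": the turn, a rotation vector about the tool's x, y, z in degrees, a list of three. In form: [{"hand": hand, "travel": [tx, ty, tz], "angular": [rx, ry, rz]}, ...]. A call has 1 to 20 rows; each row is the pose to reach, as a shift and turn from the pose measured when the call began, along the tool's axes at that moment; what a row does not reach only later rows make up. A row lasts 1/10 s, in which the tool goes at most 50 mm and 8.59 degrees, less where a joint would pass 70% of its speed; a pose out of reach is approached as far as the arm can. A call with a gripper value outside its range is refused whole. The fingers move at their own pace and stop on an object; the grip force is fixed at half the most. Time passes only in rows, so rows that repeat a pose let the fingers close. It gives the time, the measured TCP pose, the force and the opening at its end, in the units of the state.
- ctrl.read_state(): the state, without advancing time (a new reading comes with each control period).
- ctrl.get_image(name): name is "scene" or "top" or "wrist"; returns a dict with "frame" (400x640x3 uint8, red, green, blue), "fx", "fy", "cx", "cy" (pixels), "origin" and "orientation" of the camera in the world. Camera axes: x right, y down, z forward; pixel columns grow to the right and rows downward; lengths in mm; the calibration is good to about 2 mm. A picture is of the moment at which its call begins. There is no depth.
- ctrl.finish_job(): hands the job in, once; it reports no verdict.
Trained networks look in the newest picture that a camera, given by its name, has taken for a name from the list of things; names that differ only in an ending like _2 or _b are one class to them, and where a whole thing is asked for, a point or a joint stands for the part that bears it (a point fixed in the world has none). Each returns a list of dicts, best first, with "confidence" (0 to 1); they miss things now and then, are a little off and sometimes report something else, mostly with a low value. They report only what shows in the picture. A call takes as long as a camera call. They do not tell look-alikes from the thing itself.
- ctrl.regions_of(camera, thing): "region" (400x640 bool, what is visible of it).
- ctrl.spot_point(camera, thing): "at" ([x, y, z] in mm, in world coordinates, good to about 4 mm: a listed point, or the origin of a listed thing).
The state is a dict: "clock": time; "qpos": joint angles; "qd": joint speeds; "tau": joint torques, N m; "eef_pos": TCP position; "tool_rot": TCP orientation; "force": force on the tool from outside, world axes, zero at the start; "torque": the same for the moment, N m; "width": finger opening in mm.
Only numpy, scipy, OpenCV 4.12 (cv2) and the standard library are available. Lean on these libraries where they do the work, as an engineer would, in place of code of your own. Each camera call takes 0.05 s, during which the arm holds its last target. There are 200 camera calls.

## Task

Check the undersides of the two white vial crates: by pressing down on its lip, tip first the crate on the robot's left and then the one on its right about 55 degrees up on its near bottom edge, hold it there a moment, and let it back down under control, without dropping it or toppling it. Then push the crate that has the ring-and-cross stamp underneath across the bench until it stands flat and centred over the white dispatch line, anywhere along the line but not beyond its ends. Use the fingers only to press and push: never lift a crate off the bench, leave the other crate in its place, and do not disturb the glassware and other things around.

Things in the scene. Friction and masses are not known exactly. Their poses are not given: they have to be found in the camera images.
- crate_a: one of two identical open white plastic vial crates, about 0.35 kg, loose: 130 mm along its x, 130 along y, 65 tall, 4 mm walls. Origin on the bench under the crate, mid-width, z up. Near wall (with lip, facing the robot) at x = -55 mm, far wall at x = 75. The underside is flat from x = -55 to 20, then slopes up 35 degrees to a height of 38 mm at the far wall. Called crate a.
- crate_b: one of two identical open white plastic vial crates, about 0.35 kg, loose: 130 mm along its x, 130 along y, 65 tall, 4 mm walls. Origin on the bench under the crate, mid-width, z up. Near wall (with lip, facing the robot) at x = -55 mm, far wall at x = 75. The underside is flat from x = -55 to 20, then slopes up 35 degrees to a height of 38 mm at the far wall. Called crate b.
- stamp (a point): centre of the stamp, a black ring 62 mm across with a diagonal cross in it, on the sloping far part of one crate's underside (that crate's x = 47, y = 0, z = 19 mm); the other crate has none. Hidden from above; seen from beyond the far side of the bench (scene camera) while the crate is held tipped 45 degrees or more
- crate_a_lip (a point): crate a: middle of the upper face of its lip, a tab 50 mm wide, 5 thick, flaring up 25 degrees from the top of the near wall (upper face from x = -55, z = 65 to x = -89, z = 81 mm; this point x = -72, z = 73). Pressed down (some 7 N) it rocks the crate on its near bottom edge, far side rising; its end meets the bench at about 65 degrees; let up, the crate rocks back by its weight
- crate_b_lip (a point): crate b: middle of the upper face of its lip, a tab 50 mm wide, 5 thick, flaring up 25 degrees from the top of the near wall (upper face from x = -55, z = 65 to x = -89, z = 81 mm; this point x = -72, z = 73). Pressed down (some 7 N) it rocks the crate on its near bottom edge, far side rising; its end meets the bench at about 65 degrees; let up, the crate rocks back by its weight
- crate_a_foot (a point): middle of the bottom edge of crate a on which it rocks, below the lip's wall (its x = -55 mm)
- crate_b_foot (a point): the same point of crate b
- line: the dispatch line: a flat strip of white tape on the bench between the crates, 360 mm long along its x (roughly straight away from the robot), 25 mm wide along its y, flush, nothing to bump into. Origin: its centre, on the bench
- amber: a closed amber glass bottle, 60 mm across, 130 mm tall, a loose bystander; origin at the centre of its underside
- beaker: an open glass beaker, 72 mm across, 90 mm tall, a loose bystander; origin at the centre of its underside
- jar: a closed white jar, 50 mm across, 60 mm tall, a loose bystander; origin at the centre of its underside
- weight: a brass balance weight with a knob, 36 mm across, 50 mm tall, a loose bystander; origin at the centre of its underside
- spatula: a lying spatula, 170 mm long, a loose bystander; origin at the middle of its length
- dish: a shallow white dish, 90 mm across, 22 mm tall, a loose bystander; origin at the centre of its underside
- vial: a small closed glass bottle, 32 mm across, 70 mm tall, a loose bystander; origin at the centre of its underside
Things that resemble listed ones, but are neither listed nor needed, are in the scene too. Leave any blue or green look-alike of the crate_b alone.

How it is judged (in metres and radians):
On the way, in this order (a step that is already met when the one before it is completed fails the run):
1. the crate on the robot's left is held tipped, at least 45 degrees (((world y of crate_a above 0.1 m and angle between crate_a's own z axis and vertical above 0.78 rad) or (world y of crate_b above 0.1 m and angle between crate_b's own z axis and vertical above 0.78 rad))), for 0.3 s.
2. the crate on the robot's right is held tipped, at least 45 degrees, with the stamped crate not yet pushed to the line (((world y of crate_a below -0.1 m and angle between crate_a's own z axis and vertical above 0.78 rad) or (world y of crate_b below -0.1 m and angle between crate_b's own z axis and vertical above 0.78 rad)) and (y of crate_a in the frame of line above 0.1 m or y of crate_a in the frame of line below -0.1 m)), for 0.3 s.
3. the stamped crate stands flat over the line (y of crate_a in the frame of line between -0.025 and 0.025 m and x of crate_a in the frame of line between -0.13 and 0.13 m and angle between crate_a's own z axis and vertical below 0.05 rad and height (world z) of crate_a below 0.006 m), for 0.2 s.
At the end, for the whole second after the job is handed in: The stamped crate stands flat (within 3 degrees) and still with its centre within 25 mm of the middle of the dispatch line's width and within 130 mm of the line's centre along it; the other crate stands flat within 50 mm of where it was (all of step 3 and linear speed of each of crate_a, crate_b below 0.01 m/s and angle between crate_b's own z axis and vertical below 0.05 rad and height (world z) of crate_b below 0.006 m and distance of crate_b from where it was at the start of the episode below 0.05 m); the robot touches nothing.
It fails at once if a crate is lifted: the bottom edge below its lip more than 25 mm off the bench (height (world z) of any of crate_a_foot, crate_b_foot above 0.025 m).
It fails at once if a crate is toppled beyond 75 degrees (angle between any of crate_a, crate_b's own z axis and vertical above 1.31 rad).
It fails at once if a crate is dropped back (turning faster than 5 rad/s) (angular speed of any of crate_a, crate_b above 5 rad/s).
It fails at once if a bystander is moved more than 30 mm (distance of any of amber, beaker, jar, weight, spatula, dish, vial from where it was at the start of the episode above 0.03 m).
It also fails if it takes over 72 s, if anything falls off the work surface, if the arm or the gripper's body presses on something with over 40 N, if the wrist force passes 120 N, or if a joint passes its speed limit or range.

## Working session

There is one attempt and no reset: what is moved stays moved. The work goes in short steps, Python scripts to look and compute and a shell command to move; the robot and the scene stay as the last step left them, time stands still between calls to the robot, and variables do not carry over. Pictures are saved under pics/ and viewed, about 8 in all and at most 12, crops included, and the job is handed in when it is done.

```bash
mkdir -p pics; ls; python3 - <<'E'
from cell import ctrl
import cv2,numpy as np
s=ctrl.read_state();print({k:np.round(v,3).tolist() for k,v in s.items()})
a=ctrl.get_image("top");b=ctrl.get_image("scene")
for n,i in(("top",a),("scene",b)):
    cv2.imwrite(f"pics/{n}0.png",i["frame"][:,:,::-1]);print(n,i["fx"],i["cx"],i["cy"],i["origin"],i["orientation"])
for c in("top","scene"):
  for t in("crate_a","crate_a_lip","crate_a_foot","line","amber","beaker","jar","weight","spatula","dish","vial"):
    print(c,t,[(np.round(d["at"]).tolist(),round(d["confidence"],2)) for d in ctrl.spot_point(c,t)])
E
```

```text
pics
{'clock': 0.0, 'qpos': [1.254, 0.629, 0.038, 1.518, -0.027, 0.996, -0.02], 'qd': [-0.0, 0.001, 0.001, -0.002, 0.0, 0.001, 0.001], 'tau': [-0.0, -56.341, 1.227, -19.345, 0.011, 0.01, -0.0], 'eef_pos': [161.204, -629.08, 230.431], 'tool_rot': [3.142, 0.002, -1.32], 'force': [-0.06, -0.349, -0.245], 'torque': [-0.017, -0.036, -0.01], 'width': 85.505}
top 464.2116360038043 322.8507378756301 208.51067436485891 [ 277.18966439  -21.31601873 1815.88104459] [-2.98981924e+00  6.92560653e-04 -1.59491815e+00]
scene 399.30382314626104 327.28695687056353 202.15547108507945 [1195.39898715 -807.39238613  898.60644015] [-2.24125097 -0.00888917  0.70337892]
top crate_a [([301.0, -561.0, -1.0], 0.84), ([559.0, -252.0, 5.0], 0.78), ([280.0, -290.0, 1.0], 0.63), ([575.0, 261.0, -3.0], 0.57)]
top crate_a_lip [([505.0, 274.0, 71.0], 0.78), ([532.0, 9.0, -2.0], 0.58)]
top crate_a_foot [([524.0, 275.0, -0.0], 0.64), ([504.0, 274.0, 70.0], 0.4)]
top line [([535.0, 8.0, -2.0], 0.7)]
top amber [([758.0, 134.0, -0.0], 0.5)]
top beaker [([769.0, -173.0, -1.0], 0.82)]
top jar [([373.0, 59.0, 0.0], 0.56)]
top 
[... 357 characters left out ...]
 ([571.0, 259.0, -1.0], 0.68)]
scene crate_a_lip [([505.0, 277.0, 74.0], 0.96)]
scene crate_a_foot [([522.0, 273.0, 2.0], 0.88), ([395.0, -74.0, 1.0], 0.58)]
scene line [([538.0, 8.0, 1.0], 0.62), ([395.0, -76.0, 3.0], 0.57), ([490.0, -549.0, -1.0], 0.19)]
scene amber [([754.0, 133.0, -3.0], 0.75), ([801.0, 14.0, 4.0], 0.61)]
scene beaker [([769.0, -167.0, -1.0], 0.96), ([620.0, 249.0, 17.0], 0.44)]
scene jar [([375.0, 64.0, -2.0], 0.68), ([801.0, 12.0, 3.0], 0.17)]
scene weight [([396.0, -74.0, 4.0], 0.58)]
scene spatula [([800.0, 13.0, 0.0], 0.94)]
scene dish [([622.0, 248.0, 19.0], 0.63), ([376.0, 504.0, 0.0], 0.51)]
scene vial [([491.0, -549.0, -1.0], 0.81), ([755.0, 135.0, -0.0], 0.56)]
```

View pictures.

View pics/top0.png

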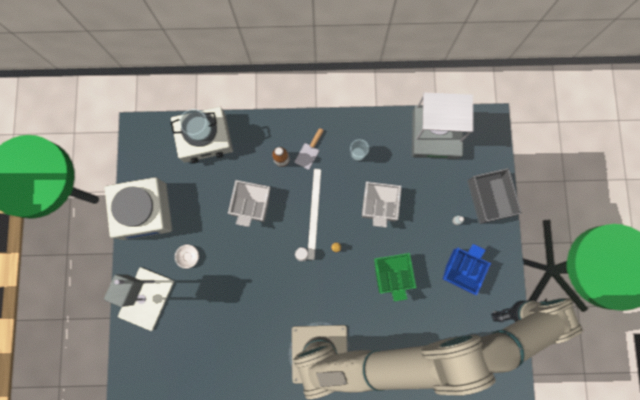

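View pics/scene0.png

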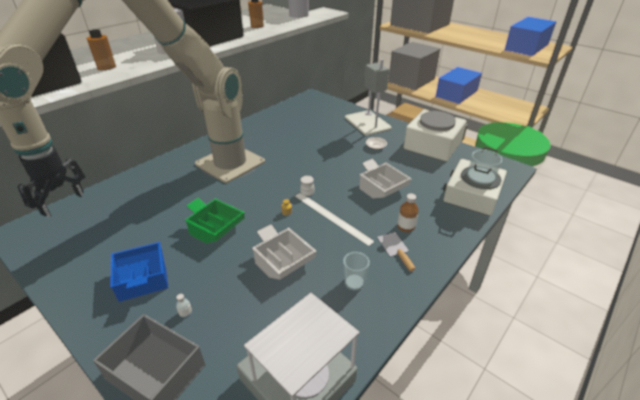

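The candidates in the top picture are the white crates at (250,200) on the left and (381,202) on the right. The blue (467,270) and green (396,272) look-alikes and the grey bin at (495,195) are not wanted. I choose the two white ones and fit their poses by silhouette in both views.

```bash
cat > h.py <<'E'
from cell import ctrl
import cv2,numpy as np
from scipy.spatial.transform import Rotation as R
from scipy.optimize import minimize
def proj(im,P):
    q=(np.asarray(P,float)-im["origin"])@R.from_euler("xyz",im["orientation"]).as_matrix()
    return q[:,:2]/q[:,2:]*[im["fx"],im["fy"]]+[im["cx"],im["cy"]]
body=np.array([[x,y,z] for y in(-65,65) for x,z in((-55,0),(20,0),(75,38),(75,65),(-55,65))],float)
lip=np.array([[x,y,z] for y in(-25,25) for x,z in((-55,65),(-89,81),(-87,76),(-55,60))],float)
def world(P,p,th=0):  # tip th rad about near bottom edge
    P=P+[55,0,0]; P=P@R.from_euler("y",-th).as_matrix().T-[55,0,0]
    return P@R.from_euler("z",p[2]).as_matrix().T+[p[0],p[1],0]
def mask(im,p,th=0,S=4):
    m=np.zeros((400*S,640*S),np.uint8)
    for P in(body,lip): cv2.fillConvexPoly(m,cv2.convexHull(np.round(((proj(im,world(P,p,th))+.5)*S-.5)).astype(np.int32)),1)
    return cv2.resize(m.astype(np.float32),(640,400),interpolation=cv2.INTER_AREA)
def near_region(cam,im,guess,th=0):
    g=mask(im,guess,th)>.5; best=None;bi=0
    for d in ctrl.regions_of(cam,"crate_a"):
        r=d["region"]; i=(r&g).sum()/(r|g).sum()
        if i>bi: bi,best=i,r
    return best,bi
def fit(guess,cams=("top","scene"),th=0,fit_th=False):
    obs=[]
    for c in cams:
        im=ctrl.get_image(c); r,i=near_region(c,im,guess,th)
        if r is not None: obs.append((im,r.astype(np.float32)))
        print(c,"iou0",round(i,2))
    def cost(v):
        p=[v[0],v[1],v[2]/100]; t=v[3]/100 if fit_th else th
        return sum(1-np.minimum(m:=mask(im,p,t),r).sum()/np.maximum(m,r).sum() for im,r in obs)
    x0=[guess[0],guess[1],guess[2]*100]+([th*100] if fit_th else [])
    sx=np.array([x0]+[np.array(x0)+12*np.eye(len(x0))[k] for k in range(len(x0))])
    o=minimize(cost,x0,method="Nelder-Mead",options=dict(initial_simplex=sx,xatol=.2,fatol=1e-4,maxiter=200))
    return o.x,o.fun/max(len(obs),1)
E
python3 - <<'E'
from h import *
for g in((572,260,-.2),(558,-252,0)):
    x,f=fit(g); print(np.round(x,1),round(f,3))
    p=[x[0],x[1],x[2]/100]
    print("lip",np.round(world(np.array([[-72,0,73.]]),p)),"foot",np.round(world(np.array([[-55,0,0.]]),p)))
for c in("top","scene"):
    im=ctrl.get_image(c)
    for d in ctrl.regions_of(c,"line")[:2]:
        r=d["region"]; v,u=np.nonzero(r)
        q=np.c_[(u-im["cx"])/im["fx"],(v-im["cy"])/im["fy"],np.ones(len(u))]@R.from_euler("xyz",im["orientation"]).as_matrix().T
        P=im["origin"]+q*(-im["origin"][2]/q[:,2:]); P=P[:,:2].astype(np.float32)
        print(c,round(d["confidence"],2),len(u),[np.round(t,1) for t in cv2.minAreaRect(P)],np.round(P.mean(0)))
E
```

```text
top iou0 0.89
scene iou0 0.93
[576.  259.7 -20. ] 0.064
lip [[505. 274.  73.]] foot [[522. 271.   0.]]
top iou0 0.87
scene iou0 0.89
[ 560.  -249.6  -13.7] 0.044
lip [[ 489. -240.   73.]] foot [[ 506. -242.    0.]]
top 0.76 584 [array([536.9,  12.6]), array([ 28.9, 360.4]), np.float64(84.4)] [533.  12.]
scene 0.62 517 [array([533. ,   6.3]), array([ 34.6, 358.9]), np.float64(84.3)] [541.   8.]
```

```bash
python3 - <<'E'
from h import *
a=ctrl.get_image("top")["frame"][150:300,220:430,::-1];b=ctrl.get_image("scene")["frame"][140:290,230:440,::-1]
cv2.imwrite("pics/crop1.png",cv2.resize(np.vstack([a,b]),None,fx=2,fy=2,interpolation=3)[:600])
E
```

```text
(no output)
```

View pics/crop1.png

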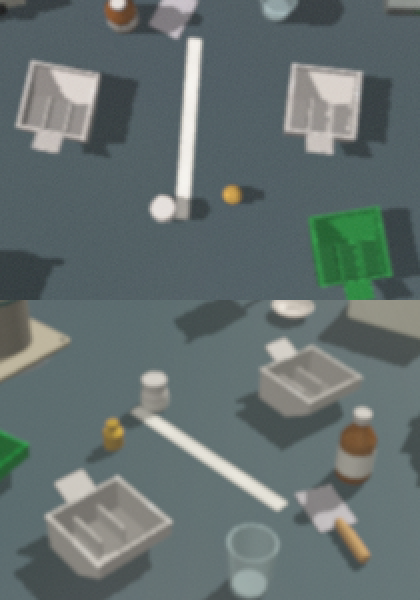

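Crop: both chosen crates are white, with their lips facing the robot, at (45,140) on the left and (320,148) on the right. The line runs from (195,40) to (183,215), and the green crate at (345,240) is excluded.

```bash
cat >> h.py <<'E'
def rel(pos,yaw,tilt=0):
    """travel cm / angular deg to a tool-down pose; tilt about tool x"""
    s=ctrl.read_state(); R0=R.from_euler("xyz",s["tool_rot"]); R1=R.from_euler("xyz",[np.pi,0,yaw])*R.from_euler("x",tilt)
    return np.round(R0.inv().apply(np.asarray(pos)-s["eef_pos"])/10,1).tolist(),np.round((R0.inv()*R1).as_rotvec(degrees=True),1).tolist()
def tip(p,deg,bias=0,dz=0):
    t=np.deg2rad(deg); P=world(np.array([[-72,0,73.]]),p,t)[0]; u=np.array([np.cos(p[2]),np.sin(p[2])])
    P[:2]-=bias*u; P[2]+=11*abs(np.tan(t-np.deg2rad(25)))+dz-bias*np.tan(t-np.deg2rad(25)); return P
L=[576,259.7,-.2]; Rr=[560,-250,-.13]
E
python3 - <<'E'
from h import *
y=-np.pi/2-.2
print(rel([470,-80,230],-1.6)); print(rel([*tip(L,0)[:2],160],y)); print(tip(L,0),ctrl.read_state()["clock"])
E
```

```text
([-45.6, -43.5, 0.1], [-0.0, -0.0, 16.0])
([-79.0, -55.8, 7.1], [-0.0, -0.0, 25.8])
[505.4352064  274.00419182  78.12938424] 1.9
```

```bash
python3 -m creep '[{"hand":0,"travel":[-45.6,-43.5,0],"angular":[0,0,16]},{"hand":0,"travel":[-45.6,-43.5,0],"angular":[0,0,16]},{"hand":0,"travel":[-45.6,-43.5,0],"angular":[0,0,16]},{"hand":0,"travel":[-45.6,-43.5,0],"angular":[0,0,16]},{"hand":0,"travel":[-45.6,-43.5,0],"angular":[0,0,16]},{"hand":0,"travel":[-45.6,-43.5,0],"angular":[0,0,16]},{"hand":0,"travel":[-45.6,-43.5,0],"angular":[0,0,16]},{"hand":0,"travel":[-45.6,-43.5,0],"angular":[0,0,16]},{"hand":0,"travel":[-45.6,-43.5,0],"angular":[0,0,16]},{"hand":0,"travel":[-45.6,-43.5,0],"angular":[0,0,16]},{"hand":0,"travel":[-45.6,-43.5,0],"angular":[0,0,16]},{"hand":0,"travel":[-45.6,-43.5,0],"angular":[0,0,16]},{"hand":0,"travel":[-45.6,-43.5,0],"angular":[0,0,16]},{"hand":0,"travel":[-45.6,-43.5,0],"angular":[0,0,16]}]'
python3 - <<'E'
from h import *
print(rel([*tip(L,0)[:2],150],-np.pi/2-.2))
E
```

```text
clock: 3.3
eef_pos: [472.1, -74.8, 231.5]
tool_rot: [-3.139, 0.002, -1.591]
force: [-0.7, -0.5, -0.1]
width: -0.2
([-34.9, -2.6, 8.2], [-0.1, 0.1, 10.3])
```

```bash
python3 -m creep '[{"hand":0,"travel":[-34.9,-2.6,2],"angular":[0,0,10.3]},{"hand":0,"travel":[-34.9,-2.6,2],"angular":[0,0,10.3]},{"hand":0,"travel":[-34.9,-2.6,2],"angular":[0,0,10.3]},{"hand":0,"travel":[-34.9,-2.6,4],"angular":[0,0,10.3]},{"hand":0,"travel":[-34.9,-2.6,6],"angular":[0,0,10.3]},{"hand":0,"travel":[-34.9,-2.6,8.2],"angular":[0,0,10.3]},{"hand":0,"travel":[-34.9,-2.6,8.2],"angular":[0,0,10.3]},{"hand":0,"travel":[-34.9,-2.6,8.2],"angular":[0,0,10.3]},{"hand":0,"travel":[-34.9,-2.6,8.2],"angular":[0,0,10.3]},{"hand":0,"travel":[-34.9,-2.6,8.2],"angular":[0,0,10.3]}]'
python3 - <<'E'
from h import *
im=ctrl.get_image("wrist"); cv2.imwrite("pics/w1.png",im["frame"][:,:,::-1])
print([(np.round(d["at"]),d["confidence"]) for d in ctrl.spot_point("wrist","crate_a_lip")],[(np.round(d["at"]),d["confidence"]) for d in ctrl.spot_point("wrist","crate_a_foot")])
y=-np.pi/2-.2
for a in(0,0,10,20,30,40,50,55): print(a,rel(tip(L,a,3*a/55),y), np.round(tip(L,a)))
E
```

```text
clock: 4.3
eef_pos: [505.5, 272.0, 150.3]
tool_rot: [-3.14, 0.001, -1.771]
force: [0.8, 0.0, 0.3]
width: -0.1
[(array([507., 271.,  73.]), 0.58)] [(array([520., 276.,   0.]), 0.83)]
0 ([-0.2, 0.2, 7.3], [-0.2, 0.1, -0.2]) [505. 274.  78.]
0 ([-0.2, 0.2, 7.3], [-0.2, 0.1, -0.2]) [505. 274.  78.]
10 ([-0.2, 1.4, 7.9], [-0.2, 0.1, -0.2]) [493. 276.  72.]
20 ([-0.2, 2.7, 8.7], [-0.2, 0.1, -0.2]) [482. 279.  64.]
30 ([-0.2, 3.7, 9.6], [-0.2, 0.1, -0.2]) [472. 281.  56.]
40 ([-0.2, 4.7, 10.4], [-0.2, 0.1, -0.2]) [463. 283.  48.]
50 ([-0.2, 5.4, 11.3], [-0.2, 0.1, -0.2]) [457. 284.  39.]
55 ([-0.2, 5.7, 11.8], [-0.2, 0.1, -0.2]) [454. 284.  34.]
```

View pics/w1.png

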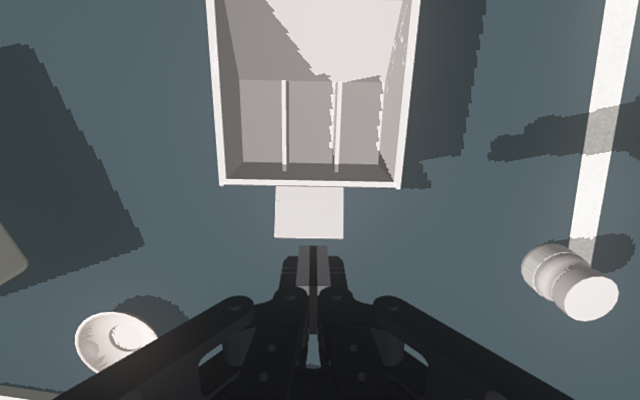

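Wrist view: the lip (275–343, 186–238) lies straight ahead of the shut fingers at (313,250) and is square to them. Next I touch it and start the tip.

```bash
python3 -m creep '[{"hand":0,"travel":[-0.2,0.2,4],"angular":[0,0,0]},{"hand":0,"travel":[-0.2,0.2,6.5],"angular":[0,0,0]},{"hand":0,"travel":[-0.2,0.2,7.1],"angular":[0,0,0]},{"hand":0,"travel":[-0.2,0.5,7.5],"angular":[0,0,0]},{"hand":0,"travel":[-0.2,0.9,7.7],"angular":[0,0,0]},{"hand":0,"travel":[-0.2,1.4,8.0],"angular":[0,0,0]},{"hand":0,"travel":[-0.2,1.8,8.3],"angular":[0,0,0]},{"hand":0,"travel":[-0.2,2.2,8.5],"angular":[0,0,0]},{"hand":0,"travel":[-0.2,2.7,8.8],"angular":[0,0,0]},{"hand":0,"travel":[-0.2,2.7,8.8],"angular":[0,0,0]}]'
python3 - <<'E'
from h import *
x,f=fit(L,th=.35,fit_th=True); print(np.round(x,1),f)
y=-np.pi/2-.2
for a in(20,30,40,50,55): print(a,rel(tip(L,a,3*a/55),y))
E
```

```text
clock: 5.45
eef_pos: [479.3, 279.2, 63.4]
tool_rot: [-3.139, 0.002, -1.773]
force: [-2.4, -1.2, 5.9]
width: 0.3
top iou0 0.73
scene iou0 0.9
[578.  256.7 -19.4  39.4] 0.18273431062698364
20 ([-0.0, -0.1, -0.0], [-0.1, 0.1, -0.2])
30 ([-0.0, 1.0, 0.8], [-0.1, 0.1, -0.2])
40 ([-0.0, 1.9, 1.6], [-0.1, 0.1, -0.2])
50 ([-0.0, 2.6, 2.6], [-0.1, 0.1, -0.2])
55 ([-0.0, 2.9, 3.1], [-0.1, 0.1, -0.2])
```

```bash
python3 -m creep '[{"hand":0,"travel":[0,0.5,0.4],"angular":[0,0,0]},{"hand":0,"travel":[0,1.0,0.8],"angular":[0,0,0]},{"hand":0,"travel":[0,1.5,1.2],"angular":[0,0,0]},{"hand":0,"travel":[0,1.9,1.6],"angular":[0,0,0]},{"hand":0,"travel":[0,2.3,2.1],"angular":[0,0,0]},{"hand":0,"travel":[0,2.6,2.6],"angular":[0,0,0]},{"hand":0,"travel":[0,2.9,3.0],"angular":[0,0,0]},{"hand":0,"travel":[0,2.9,3.0],"angular":[0,0,0]},{"hand":0,"travel":[0,2.9,3.0],"angular":[0,0,0]},{"hand":0,"travel":[0,2.9,3.0],"angular":[0,0,0]}]'
python3 - <<'E'
from h import *
im=ctrl.get_image("scene"); cv2.imwrite("pics/s2.png",cv2.resize(im["frame"][130:240,300:470,::-1],None,fx=4,fy=4,interpolation=3))
print(ctrl.read_state()["force"],[(np.round(d["at"]),round(d["confidence"],2)) for d in ctrl.spot_point("scene","stamp")])
x,f=fit(L,cams=("scene",),th=.95,fit_th=True); print(np.round(x,1),f)
y=-np.pi/2-.2
for a in(50,40,30,20,10,0): print(a,rel(tip(L,a,3*a/55),y))
E
```

```text
clock: 6.65
eef_pos: [451.0, 285.0, 33.5]
tool_rot: [-3.14, 0.002, -1.773]
force: [-1.8, -0.0, 1.7]
width: -0.1
[-1.82430104  1.29916645  1.84883141] [(array([570., 260.,  93.]), 0.6)]
scene iou0 0.94
[575.2 258.5 -19.5  92.2] 0.05110800266265869
50 ([-0.0, -0.3, -0.4], [-0.1, 0.1, -0.1])
40 ([-0.0, -1.0, -1.4], [-0.1, 0.1, -0.1])
30 ([-0.0, -2.0, -2.2], [-0.1, 0.1, -0.1])
20 ([-0.0, -3.0, -3.0], [-0.1, 0.1, -0.1])
10 ([-0.0, -4.3, -3.8], [-0.1, 0.1, -0.1])
0 ([-0.0, -5.6, -4.4], [-0.1, 0.1, -0.1])
```

View pics/s2.png

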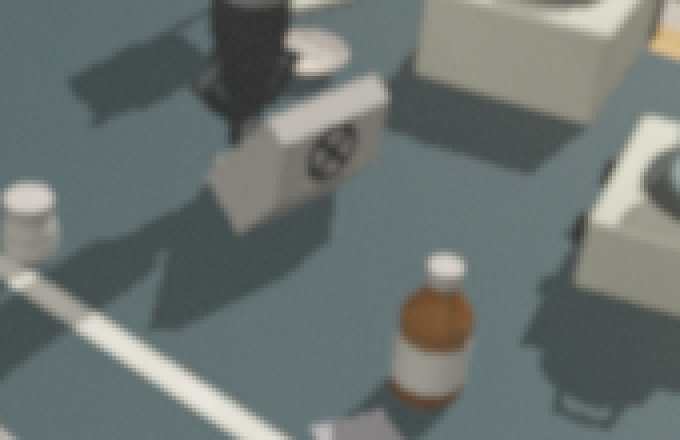

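The left crate is tipped about 53° and carries the ring-and-cross stamp at crop pixel (332,152). I hold briefly, then lower it.

```bash
python3 -m creep '[{"hand":0,"travel":[0,0,0],"angular":[0,0,0]},{"hand":0,"travel":[0,0,0],"angular":[0,0,0]},{"hand":0,"travel":[0,-0.3,-0.4],"angular":[0,0,0]},{"hand":0,"travel":[0,-0.6,-0.9],"angular":[0,0,0]},{"hand":0,"travel":[0,-1.0,-1.4],"angular":[0,0,0]},{"hand":0,"travel":[0,-1.5,-1.8],"angular":[0,0,0]},{"hand":0,"travel":[0,-2.0,-2.2],"angular":[0,0,0]},{"hand":0,"travel":[0,-2.5,-2.6],"angular":[0,0,0]},{"hand":0,"travel":[0,-3.0,-3.0],"angular":[0,0,0]},{"hand":0,"travel":[0,-3.4,-3.3],"angular":[0,0,0]},{"hand":0,"travel":[0,-3.8,-3.6],"angular":[0,0,0]},{"hand":0,"travel":[0,-4.3,-3.9],"angular":[0,0,0]},{"hand":0,"travel":[0,-4.7,-4.15],"angular":[0,0,0]},{"hand":0,"travel":[0,-5.1,-4.4],"angular":[0,0,0]},{"hand":0,"travel":[0,-5.4,-4.6],"angular":[0,0,0]},{"hand":0,"travel":[0,-5.6,-4.8],"angular":[0,0,0]},{"hand":0,"travel":[0,-5.6,-5.2],"angular":[0,0,0]},{"hand":0,"travel":[0,-5.6,-8],"angular":[0,0,0]},{"hand":0,"travel":[0,-5.6,-13],"angular":[0,0,0]},{"hand":0,"travel":[0,-5.6,-18],"angular":[0,0,0]}]'
python3 - <<'E'
from h import *
x,f=fit(L); print(np.round(x,1),f)
print(rel([430,0,220],-1.7)); print(rel([*tip(Rr,0)[:2],150],-np.pi/2-.13))
E
```

```text
clock: 8.85
eef_pos: [504.5, 273.3, 214.5]
tool_rot: [3.141, 0.0, -1.773]
force: [1.8, 1.6, 0.2]
width: -0.1
top iou0 0.78
scene iou0 0
[576.8 257.9 -19.1] 0.22129100561141968
([28.4, 1.9, -0.6], [-0.2, 0.2, -4.2])
([50.8, -8.6, 6.4], [-0.2, 0.2, -4.1])
```

```bash
python3 -m creep '[{"hand":0,"travel":[50.8,-8.6,0],"angular":[0,0,-4]},{"hand":0,"travel":[50.8,-8.6,0],"angular":[0,0,-4]},{"hand":0,"travel":[50.8,-8.6,0],"angular":[0,0,-4]},{"hand":0,"travel":[50.8,-8.6,0],"angular":[0,0,-4]},{"hand":0,"travel":[50.8,-8.6,0],"angular":[0,0,-4]},{"hand":0,"travel":[50.8,-8.6,0],"angular":[0,0,-4]},{"hand":0,"travel":[50.8,-8.6,0],"angular":[0,0,-4]},{"hand":0,"travel":[50.8,-8.6,0],"angular":[0,0,-4]},{"hand":0,"travel":[50.8,-8.6,2],"angular":[0,0,-4]},{"hand":0,"travel":[50.8,-8.6,4],"angular":[0,0,-4]},{"hand":0,"travel":[50.8,-8.6,6.4],"angular":[0,0,-4]},{"hand":0,"travel":[50.8,-8.6,6.4],"angular":[0,0,-4]},{"hand":0,"travel":[50.8,-8.6,6.4],"angular":[0,0,-4]},{"hand":0,"travel":[50.8,-8.6,6.4],"angular":[0,0,-4]}]'
python3 - <<'E'
from h import *
im=ctrl.get_image("wrist"); cv2.imwrite("pics/w2.png",im["frame"][:,:,::-1])
print([(np.round(d["at"]),d["confidence"]) for d in ctrl.spot_point("wrist","crate_a_lip")],[(np.round(d["at"]),d["confidence"]) for d in ctrl.spot_point("wrist","crate_a_foot")])
x,f=fit(L); print(np.round(x,1),f)
y=-np.pi/2-.13
for a in(0,10,20,30,40,50,55): print(a,rel(tip(Rr,a,3*a/55),y), np.round(tip(Rr,a)))
E
```

```text
clock: 10.45
eef_pos: [489.0, -238.8, 149.8]
tool_rot: [-3.138, 0.005, -1.701]
force: [0.7, -0.2, 0.8]
width: -0.0
[] [(array([ 557., -253.,    2.]), 0.44)]
top iou0 0.94
scene iou0 0.91
[574.2 260.5 -20.8] 0.07218456268310547
0 ([0.1, 0.0, 7.2], [-0.3, 0.2, -0.1]) [ 489. -241.   78.]
10 ([0.1, 1.3, 7.8], [-0.3, 0.2, -0.1]) [ 476. -239.   72.]
20 ([0.1, 2.6, 8.6], [-0.3, 0.2, -0.1]) [ 465. -238.   64.]
30 ([0.1, 3.6, 9.4], [-0.3, 0.2, -0.1]) [ 455. -236.   56.]
40 ([0.1, 4.6, 10.3], [-0.3, 0.2, -0.1]) [ 446. -235.   48.]
50 ([0.1, 5.3, 11.2], [-0.3, 0.2, -0.1]) [ 439. -234.   39.]
55 ([0.1, 5.6, 11.7], [-0.3, 0.2, -0.1]) [ 437. -234.   34.]
```

View pics/w2.png

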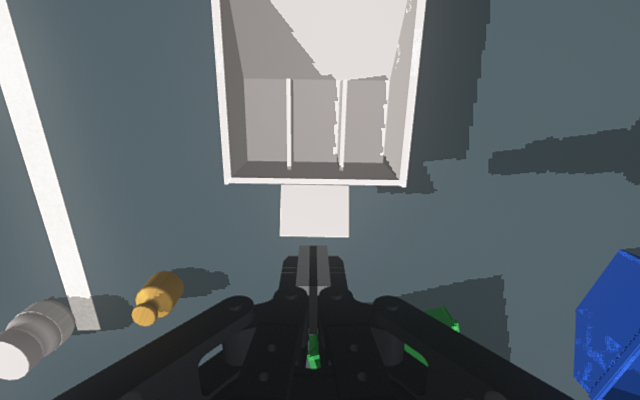

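Wrist view: the right lip (280–350, 185–237) is centred ahead of the fingers, and green is clear behind at (430,330). The left crate stands back where it was. I tip the right crate the same way.

```bash
python3 -m creep '[{"hand":0,"travel":[0.1,0,4],"angular":[0,0,0]},{"hand":0,"travel":[0.1,0,6.3],"angular":[0,0,0]},{"hand":0,"travel":[0.1,0,7.0],"angular":[0,0,0]},{"hand":0,"travel":[0.1,0.3,7.4],"angular":[0,0,0]},{"hand":0,"travel":[0.1,0.8,7.6],"angular":[0,0,0]},{"hand":0,"travel":[0.1,1.3,7.9],"angular":[0,0,0]},{"hand":0,"travel":[0.1,1.7,8.2],"angular":[0,0,0]},{"hand":0,"travel":[0.1,2.1,8.4],"angular":[0,0,0]},{"hand":0,"travel":[0.1,2.6,8.7],"angular":[0,0,0]},{"hand":0,"travel":[0.1,3.1,9.1],"angular":[0,0,0]},{"hand":0,"travel":[0.1,3.6,9.5],"angular":[0,0,0]},{"hand":0,"travel":[0.1,4.1,9.9],"angular":[0,0,0]},{"hand":0,"travel":[0.1,4.6,10.4],"angular":[0,0,0]}]'
python3 - <<'E'
from h import *
x,f=fit(Rr,cams=("scene",),th=.7,fit_th=True); print(np.round(x,1),f)
y=-np.pi/2-.13
for a in(40,50,55): print(a,rel(tip(Rr,a,3*a/55),y))
E
```

```text
clock: 12.1
eef_pos: [443.2, -234.8, 45.5]
tool_rot: [-3.137, 0.003, -1.702]
force: [-0.0, 1.3, 1.9]
width: -0.1
scene iou0 0.93
[ 559.7 -251.2  -13.8   72.7] 0.05710709095001221
40 ([-0.0, -0.2, -0.2], [-0.1, 0.2, -0.1])
50 ([-0.0, 0.6, 0.7], [-0.1, 0.2, -0.1])
55 ([-0.0, 0.9, 1.2], [-0.1, 0.2, -0.1])
```

```bash
python3 -m creep '[{"hand":0,"travel":[0,0.3,0.3],"angular":[0,0,0]},{"hand":0,"travel":[0,0.6,0.7],"angular":[0,0,0]},{"hand":0,"travel":[0,0.9,1.2],"angular":[0,0,0]},{"hand":0,"travel":[0,0.9,1.2],"angular":[0,0,0]},{"hand":0,"travel":[0,0.9,1.2],"angular":[0,0,0]},{"hand":0,"travel":[0,0.9,1.2],"angular":[0,0,0]},{"hand":0,"travel":[0,0.9,1.2],"angular":[0,0,0]}]'
python3 - <<'E'
from h import *
im=ctrl.get_image("scene"); cv2.imwrite("pics/s3.png",cv2.resize(im["frame"][190:320,210:380,::-1],None,fx=4,fy=4,interpolation=3))
x,f=fit(Rr,cams=("scene",),th=.95,fit_th=True); print(np.round(x,1),f)
print([(np.round(d["at"]),round(d["confidence"],2)) for d in ctrl.spot_point("scene","stamp")])
y=-np.pi/2-.13
for a in(50,40,30,20,10,0): print(a,rel(tip(Rr,a,3*a/55),y))
E
```

```text
clock: 12.9
eef_pos: [433.0, -234.0, 33.2]
tool_rot: [-3.139, 0.003, -1.703]
force: [-1.7, -0.4, 2.2]
width: -0.2
scene iou0 0.88
[ 558.7 -250.9  -12.6   88.5] 0.05684328079223633
[(array([622., 248.,  20.]), 0.88)]
50 ([-0.1, -0.3, -0.5], [-0.1, 0.2, -0.1])
40 ([-0.1, -1.1, -1.4], [-0.1, 0.2, -0.1])
30 ([-0.1, -2.0, -2.2], [-0.1, 0.2, -0.1])
20 ([-0.1, -3.1, -3.1], [-0.1, 0.2, -0.1])
10 ([-0.1, -4.3, -3.9], [-0.1, 0.2, -0.1])
0 ([-0.1, -5.6, -4.5], [-0.1, 0.2, -0.1])
```

View pics/s3.png

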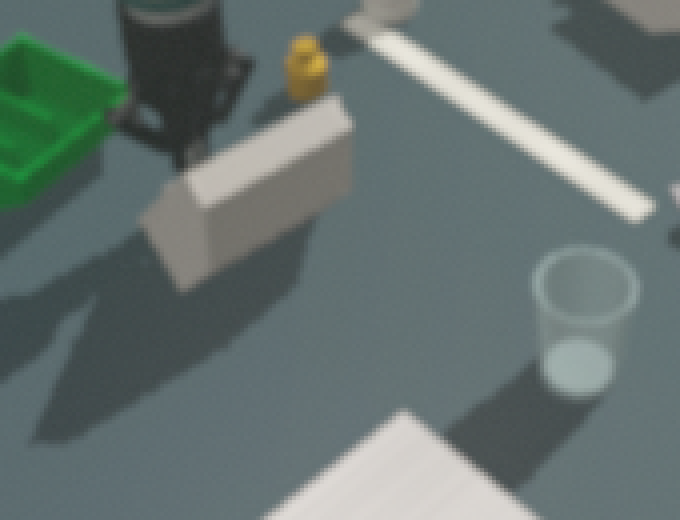

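The right crate's slope (280,190) is plain, with no stamp, and it is tipped about 51°. I hold and lower it.

```bash
python3 -m creep '[{"hand":0,"travel":[0,0.1,0.1],"angular":[0,0,0]},{"hand":0,"travel":[0,0.1,0.1],"angular":[0,0,0]},{"hand":0,"travel":[0,-0.3,-0.4],"angular":[0,0,0]},{"hand":0,"travel":[0,-0.6,-0.9],"angular":[0,0,0]},{"hand":0,"travel":[0,-1.0,-1.4],"angular":[0,0,0]},{"hand":0,"travel":[0,-1.5,-1.8],"angular":[0,0,0]},{"hand":0,"travel":[0,-2.0,-2.2],"angular":[0,0,0]},{"hand":0,"travel":[0,-2.5,-2.6],"angular":[0,0,0]},{"hand":0,"travel":[0,-3.0,-3.0],"angular":[0,0,0]},{"hand":0,"travel":[0,-3.4,-3.3],"angular":[0,0,0]},{"hand":0,"travel":[0,-3.8,-3.6],"angular":[0,0,0]},{"hand":0,"travel":[0,-4.3,-3.9],"angular":[0,0,0]},{"hand":0,"travel":[0,-4.7,-4.15],"angular":[0,0,0]},{"hand":0,"travel":[0,-5.1,-4.4],"angular":[0,0,0]},{"hand":0,"travel":[0,-5.4,-4.6],"angular":[0,0,0]},{"hand":0,"travel":[0,-5.6,-4.8],"angular":[0,0,0]},{"hand":0,"travel":[0,-5.6,-5.2],"angular":[0,0,0]},{"hand":0,"travel":[0,-5.6,-8],"angular":[0,0,0]},{"hand":0,"travel":[0,-5.6,-13],"angular":[0,0,0]},{"hand":0,"travel":[0,-5.6,-18],"angular":[0,0,0]}]'
python3 - <<'E'
from h import *
x,f=fit(L); print(np.round(x,1),f)
# left side point beyond the outer wall, tool x along crate x
p=[575,260,-.2]; side=world(np.array([[5,65+60,0.]]),p)[0]; print(side)
for y in(-.2,-.2-np.pi): print(rel([side[0],side[1],215],y), ctrl.read_state()["qpos"][-1])
E
```

```text
clock: 15.1
eef_pos: [487.1, -241.5, 214.1]
tool_rot: [3.141, 0.004, -1.703]
force: [1.2, 0.3, 0.0]
width: 0.1
top iou0 0.96
scene iou0 0.92
[575.  259.  -21.9] 0.06068471074104309
[604.73399924 381.51497558   0.        ]
([-63.3, -3.3, 0.2], [-0.3, -0.1, -86.1]) -1.2463170707193592
([-63.3, -3.3, 0.2], [-0.1, 0.3, 93.9]) -1.2463170707193592
```

```bash
python3 -m creep '[{"hand":0,"travel":[-63.3,-3.3,0],"angular":[0,0,-86]},{"hand":0,"travel":[-63.3,-3.3,0],"angular":[0,0,-86]},{"hand":0,"travel":[-63.3,-3.3,0],"angular":[0,0,-86]},{"hand":0,"travel":[-63.3,-3.3,0],"angular":[0,0,-86]},{"hand":0,"travel":[-63.3,-3.3,0],"angular":[0,0,-86]},{"hand":0,"travel":[-63.3,-3.3,0],"angular":[0,0,-86]},{"hand":0,"travel":[-63.3,-3.3,0],"angular":[0,0,-86]},{"hand":0,"travel":[-63.3,-3.3,0],"angular":[0,0,-86]},{"hand":0,"travel":[-63.3,-3.3,0],"angular":[0,0,-86]},{"hand":0,"travel":[-63.3,-3.3,0],"angular":[0,0,-86]},{"hand":0,"travel":[-63.3,-3.3,0],"angular":[0,0,-86]},{"hand":0.6,"travel":[-63.3,-3.3,0],"angular":[0,0,-86]},{"hand":0.6,"travel":[-63.3,-3.3,0],"angular":[0,0,-86]},{"hand":0.6,"travel":[-63.3,-3.3,0],"angular":[0,0,-86]},{"hand":0.6,"travel":[-63.3,-3.3,0],"angular":[0,0,-86]},{"hand":0.6,"travel":[-63.3,-3.3,0],"angular":[0,0,-86]}]'
python3 - <<'E'
from h import *
x,f=fit(Rr); print("right",np.round(x,1),f)
p=[575,260,-.2]
side=world(np.array([[5,65+45,0.]]),p)[0]
print(side,rel([side[0],side[1],32],-.2))
E
```

```text
clock: 16.9
eef_pos: [604.7, 378.7, 215.0]
tool_rot: [3.141, -0.004, -0.204]
force: [1.1, -1.1, -0.6]
width: 51.0
top iou0 0.94
scene iou0 0.96
right [ 559.8 -249.3  -12.5] 0.04906323552131653
[601.75395928 366.81397691   0.        ] ([-0.2, 1.3, 18.5], [-0.1, -0.3, -0.2])
```

```bash
python3 -m creep '[{"hand":0.6,"travel":[-0.2,0,5],"angular":[0,0,0]},{"hand":0.6,"travel":[-0.2,0,10],"angular":[0,0,0]},{"hand":0.6,"travel":[-0.2,0.5,14],"angular":[0,0,0]},{"hand":0.6,"travel":[-0.2,1.3,17],"angular":[0,0,0]},{"hand":0.6,"travel":[-0.2,1.3,18.7],"angular":[0,0,0]},{"hand":0.6,"travel":[-0.2,2.5,18.7],"angular":[0,0,0]},{"hand":0.6,"travel":[-0.2,3.5,18.7],"angular":[0,0,0]},{"hand":0.6,"travel":[-0.2,4.2,18.7],"angular":[0,0,0]},{"hand":0.6,"travel":[-0.2,5.0,18.7],"angular":[0,0,0]},{"hand":0.6,"travel":[-0.2,6.0,18.7],"angular":[0,0,0]},{"hand":0.6,"travel":[-0.2,7.0,18.7],"angular":[0,0,0]},{"hand":0.6,"travel":[-0.2,8.0,18.7],"angular":[0,0,0]}]'
python3 - <<'E'
from h import *
x,f=fit([567,230,-.2]); print(np.round(x,1),f, ctrl.read_state()["force"])
im=ctrl.get_image("scene"); cv2.imwrite("pics/s4.png",cv2.resize(im["frame"][110:260,290:490,::-1],None,fx=3,fy=3,interpolation=3))
E
```

```text
clock: 18.3
eef_pos: [589.4, 304.5, 31.7]
tool_rot: [-3.132, -0.008, -0.203]
force: [1.2, 5.0, 4.5]
width: 51.7
top iou0 0.26
scene iou0 0.92
[567.6 224.7 -21.4] 0.3858993649482727 [0.78128863 1.65269616 1.06438114]
```

View pics/s4.png

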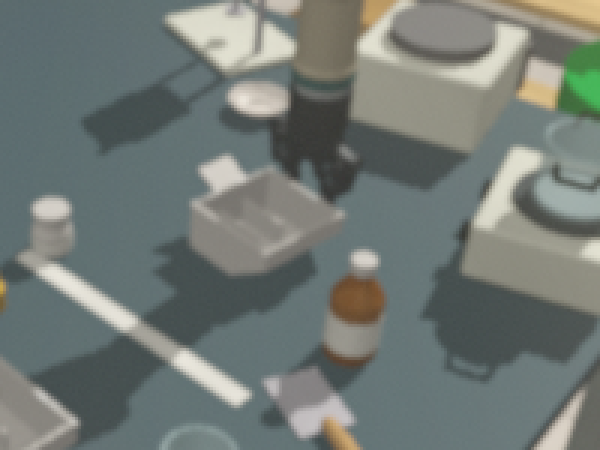

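The crate slides flat and square, and everything around it is clear (amber at (353,310), jar at (52,225)). I keep pushing.

```bash
python3 -m creep '[{"hand":0.6,"travel":[0,1,0],"angular":[0,0,0]},{"hand":0.6,"travel":[0,2.1,0],"angular":[0,0,0]},{"hand":0.6,"travel":[0,3.3,0],"angular":[0,0,0]},{"hand":0.6,"travel":[0,4.5,0],"angular":[0,0,0]},{"hand":0.6,"travel":[0,5.7,0],"angular":[0,0,0]},{"hand":0.6,"travel":[0,6.9,0],"angular":[0,0,0]},{"hand":0.6,"travel":[0,8.1,0],"angular":[0,0,0]},{"hand":0.6,"travel":[0,9.3,0],"angular":[0,0,0]},{"hand":0.6,"travel":[0,10.5,0],"angular":[0,0,0]},{"hand":0.6,"travel":[0,11.7,0],"angular":[0,0,0]},{"hand":0.6,"travel":[0,12.9,0],"angular":[0,0,0]},{"hand":0.6,"travel":[0,14.1,0],"angular":[0,0,0]},{"hand":0.6,"travel":[0,15.3,0],"angular":[0,0,0]},{"hand":0.6,"travel":[0,16.5,0],"angular":[0,0,0]},{"hand":0.6,"travel":[0,17.5,0],"angular":[0,0,0]},{"hand":0.6,"travel":[0,18.3,0],"angular":[0,0,0]},{"hand":0.6,"travel":[0,18.9,0],"angular":[0,0,0]},{"hand":0.6,"travel":[0,19.3,0],"angular":[0,0,0]},{"hand":0.6,"travel":[0,19.5,0],"angular":[0,0,0]}]'
python3 - <<'E'
from h import *
x,f=fit([529,34,-.2],cams=("scene",)); print(np.round(x,1),f, ctrl.read_state()["force"])
p=[x[0],x[1],x[2]/100]; s=ctrl.read_state()
print("tcp in crate", (s["eef_pos"]-np.array([p[0],p[1],0]))@R.from_euler("z",p[2]).as_matrix())
u=np.array([np.cos(-.098),np.sin(-.098)]); d=np.array(p[:2])-[536,9]
print("line x,y",d@u, d@[-u[1],u[0]])
E
```

```text
clock: 20.45
eef_pos: [548.7, 110.3, 29.3]
tool_rot: [-3.139, -0.005, -0.204]
force: [0.7, 5.0, 4.9]
width: 51.4
scene iou0 0.92
[527.7  36.4 -17.6] 0.0664871335029602 [1.0191626  3.47084451 3.56131493]
tcp in crate [ 7.70874317 76.17479129 29.16240986]
line x,y -10.986144937283429 26.408038275346627
```

Another 2.7 cm, then back off and check.

```bash
python3 -m creep '[{"hand":0.6,"travel":[0,0.7,0],"angular":[0,0,0]},{"hand":0.6,"travel":[0,1.4,0],"angular":[0,0,0]},{"hand":0.6,"travel":[0,2.0,0],"angular":[0,0,0]},{"hand":0.6,"travel":[0,2.5,0],"angular":[0,0,0]},{"hand":0.6,"travel":[0,2.8,0],"angular":[0,0,0]},{"hand":0.6,"travel":[0,2.8,0],"angular":[0,0,0]},{"hand":0.6,"travel":[0,2.2,0],"angular":[0,0,0]},{"hand":0.6,"travel":[0,1,0],"angular":[0,0,0]},{"hand":0.6,"travel":[0,-3,0],"angular":[0,0,0]},{"hand":0.6,"travel":[0,-6,-3],"angular":[0,0,0]},{"hand":0.6,"travel":[0,-10,-8],"angular":[0,0,0]},{"hand":0.6,"travel":[0,-14,-13],"angular":[0,0,0]},{"hand":0.6,"travel":[0,-18,-17],"angular":[0,0,0]},{"hand":0.6,"travel":[0,-22,-19],"angular":[0,0,0]},{"hand":0.6,"travel":[0,-24,-20],"angular":[0,0,0]},{"hand":0.6,"travel":[0,-24,-20],"angular":[0,0,0]}]'
python3 - <<'E'
from h import *
u=np.array([np.cos(-.098),np.sin(-.098)])
for c in(("top",),("scene",),("top","scene")):
    x,f=fit([523,10,-.19],cams=c); d=x[:2]-[536,9]; print(np.round(x,1),f,"line",d@u,d@[-u[1],u[0]])
x,f=fit(Rr); print("right",np.round(x,1),f)
a=ctrl.get_image("top")["frame"][110:300,200:440,::-1];b=ctrl.get_image("scene")["frame"][110:300,220:460,::-1]
cv2.imwrite("pics/end.png",cv2.resize(np.vstack([a,b]),None,fx=1.57,fy=1.57,interpolation=3))
for t in("amber","beaker","jar","weight","spatula","dish","vial"):
    print(t,[(np.round(d["at"]).tolist(),round(d["confidence"],2)) for d in ctrl.spot_point("scene",t)[:2]])
E
```

```text
clock: 22.15
eef_pos: [595.6, 355.2, 233.6]
tool_rot: [-3.129, -0.008, -0.196]
force: [-0.8, -0.0, -0.1]
width: 51.3
top iou0 0.96
[524.9   9.3 -20.5] 0.033409953117370605 line -11.056794821052886 -0.8315500521775306
scene iou0 0.95
[522.3   7.7 -18.7] 0.03707540035247803 line -13.498970129480904 -2.637325530365365
top iou0 0.95
scene iou0 0.95
[523.    8.9 -21. ] 0.04906848073005676 line -12.980037314559258 -1.3360677575191064
top iou0 0.96
scene iou0 0.96
right [ 559.7 -249.5  -12.7] 0.04084664583206177
amber [([752.0, 134.0, -2.0], 0.68), ([486.0, -240.0, 73.0], 0.67)]
beaker [([768.0, -171.0, 6.0], 0.59)]
jar [([559.0, -251.0, 1.0], 0.68), ([372.0, 60.0, -2.0], 0.56)]
weight []
spatula [([800.0, 15.0, 3.0], 0.83)]
dish [([377.0, 504.0, -1.0], 0.43)]
vial [([491.0, -547.0, -4.0], 0.74)]
```

View pics/end.png

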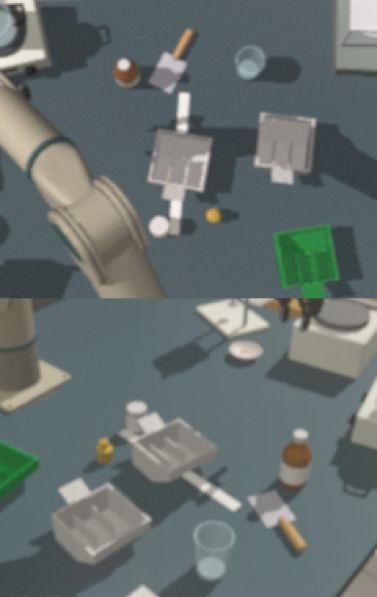

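The stamped crate stands over the line: at (180,160) in the top view, the line comes out centred above and below it. The weight at (213,215) and jar at (159,226) are undisturbed, and the arm is clear. Handing in.

```bash
python3 -c "
from cell import ctrl
s=ctrl.read_state();print(s['clock'],s['force'],s['qd']);print(ctrl.finish_job())"
```

```text
23.2 [ 1.09013936 -1.04910275 -0.40025763] [-0.00061854 -0.00171494  0.00103499  0.0012382  -0.000438    0.00186391
 -0.00021894]
the job is handed in; nothing more can be done
None
```

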